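# Right the fallen rinse cup and stack its twin in it

## Robot

A 6-joint arm with a two-finger parallel gripper is mounted at the origin on the work surface. World frame = base frame: x ahead of the robot, y to its left, z up, the work surface at z = 0. Lengths are in m, angles in rad, forces in N, time in s.
With the tool pointing down it reaches from about 0.325 to 0.85 m from the base axis. Payload 15.5 kg.
Tool frame: the origin (TCP) lies on the centre line of the jaws, within the pads' length; the fingertips stand 25 mm ahead of it and the grasp point (between the pads) lies 6 mm ahead of it (arm.tcp_to_tips is the distance from the TCP to the fingertips, in m); z points along the fingers, y is the line along which they close (so a half turn about z gives the same grasp; the last joint's range is limited). The gripper opens to 91 mm and grips with 3 to 60 N. Pads are 32 mm wide; open, the fingers measure 118 mm over their backs; the gripper's body (76 mm by 178 mm) begins 60 mm behind the grasp point.
Start: joints at [-1.224, 0.494, 1.345, -0, 1.302, -0.096], TCP at [0.268, -0.565, 0.239] pointing down, gripper open.
Joint ranges: [-2.91, 2.91], [-0.82, 2.16], [0.22, 2.67], [-1.22, 4.37], [0.12, 2.79], [-3.08, 3.08]. Speed limits (rad/s): [1.89, 1.89, 2.57, 3.01, 3.01, 3.01].

## Interface

Orientations are given as a 3x3 rotation matrix whose columns are the frame's x, y, z axes.
In Python, from cell import arm, imaging gives the robot as it stands.
- The arm moves only by the tool carry_out, never from a script. Its argument "plan" is one flat list of numbers, 4 for each row, row after row: the shift along the tool's x, y, z in cm, then the turn about the tool's z in rad. In form: [tx, ty, tz, twist, tx, ty, tz, twist, ...]. A call has 1 to 10 rows; each row is the pose to reach, as a shift and turn from the pose commanded when the call began, along the tool's axes at that moment; what a row does not reach only later rows make up. A row lasts 1/10 s, in which the tool goes at most 50 mm and 8.59 degrees, less where a joint would pass 70% of its speed; a pose out of reach is approached as far as the arm can. A call with a gripper value outside its range is refused whole. "fingers" is the finger opening in cm, from 0 to 9.12, set as the call begins (left out, the last holds). The fingers move at their own pace and stop on an object; the grip force is fixed at half the most. Time passes only in rows, so rows that repeat a pose let the fingers close. It gives the time, the measured TCP pose, the force, the opening and the grip force at its end, in the units of the state.
- arm.get_obs(): the state, without advancing time (a new reading comes with each control period).
- imaging.camera(name): name is "side" or "top"; returns a dict with "img" (384x512x3 uint8, red, green, blue), "mtx" (3x3 intrinsics, pixels), "k1" (the pictures are not rectified: a ray, as slopes to the right and down, at radius r is drawn at 1 + k1 r^2 times it, then the intrinsics apply), "pose" (4x4, takes a point from camera to world coordinates). Camera axes: x right, y up, looking along -z (the intrinsics and any distortion apply to the point x, -y, -z); pixel columns grow to the right and rows downward; lengths in m; the calibration is good to about 2 mm. A picture is of the moment at which its call begins. There is no depth.
- arm.hand_in(): hands the job in; it is judged then, once.
The state is a dict: "clock": time; "joint_pos": joint angles; "qd": joint speeds; "joint_torque": joint torques, N m; "position": TCP position; "orientation": TCP orientation; "force": force on the tool from outside, world axes, zero at the start; "ft_torque": the same for the moment, N m; "finger_gap": finger opening in m; "finger_force": force on a finger pad.
Only numpy, scipy, OpenCV 4.12 (cv2) and the standard library are available. Lean on these libraries where they do the work, as an engineer would, in place of code of your own. Each camera call takes 0.05 s, during which the arm holds its last target. There are 200 camera calls.

## Task

Tidy up the two white rinse cups on the art table: tip the fallen cup upright about where it lies, without picking it up off the table. Then nest the other, standing cup down into it so that the two make one straight upright stack. Leave the sponge jar and the paint bottles standing where they are.

Things in the scene. Friction and masses are not known exactly. Their poses are not given: they have to be found in the camera images.
- fallen_cup: Fallen cup: white tapered open cup, 90 mm tall, outer diameter 70 mm at rim, 44 mm at base, walls 4 mm, base 8 mm thick, about 90 g. Origin: centre of base underside; z axis along the cup from base to mouth. Lies on its side, mouth towards the robot within 50 degrees, z axis 7 degrees above level, inside of its top rim about 65 mm up. It can roll and slide.
- standing_cup: Standing cup, same shape: white tapered open cup, 90 mm tall, outer diameter 70 mm at rim, 44 mm at base, walls 4 mm, base 8 mm thick, about 90 g. Origin: centre of base underside; z axis along the cup from base to mouth. Stands upright between bottle_a and bottle_b. Nested in the other cup it wedges on the taper with its base about 38 to 40 mm above the other's base.
- sponge_jar: clear closed jar with white sponge pieces and a black lid, 90 mm diameter, 125 mm tall, 450 g, standing beside the fallen cup on its -y side, axis 120 to 150 mm from the cup origin; origin at the centre of its underside, z up. Loose bystander: leave it alone.
- bottle_a: plain white paint bottle with black cap, standing, 42 mm diameter, 120 mm tall; origin at the centre of its underside, z up. Loose bystander: leave it alone. About 70 mm from the standing cup's axis, on one side of it.
- bottle_b: plain white paint bottle with black cap, standing, 42 mm diameter, 120 mm tall; origin at the centre of its underside, z up. Loose bystander: leave it alone. About 70 mm from the standing cup's axis, across the cup from bottle_a.
- bottle_c: plain white paint bottle with black cap, standing, 42 mm diameter, 120 mm tall; origin at the centre of its underside, z up. Loose bystander: leave it alone. Behind the base of the fallen cup, on the side away from the robot; some 30 to 95 mm is left between it and where the base stands once the cup is tipped up.

How it is judged:
On the way:
1. the fallen cup stands upright on the table, while the other cup is still away from it (angle between fallen_cup's own z axis and vertical below 0.1 rad and height (world z) of fallen_cup below 0.008 m and horizontal distance between fallen_cup and standing_cup above 0.09 m), for 0.2 s.
At the end, for the whole second after the job is handed in: The fallen cup stands upright (4 degrees) on the table within 120 mm of where it lay; the other sits in it, within 5 degrees of upright, axes within 8 mm, bases less than 46 mm apart; both at rest; jar and bottles stand within 30 mm of where they were (angle between fallen_cup's own z axis and vertical below 0.07 rad and height (world z) of fallen_cup below 0.008 m and distance of fallen_cup from where it was at the start of the episode below 0.12 m and angle between standing_cup's own z axis and vertical below 0.09 rad and horizontal distance between fallen_cup and standing_cup below 0.008 m and z of standing_cup in the frame of fallen_cup between 0.015 and 0.046 m and linear speed of each of fallen_cup, standing_cup below 0.03 m/s and distance of each of sponge_jar, bottle_a, bottle_b, bottle_c from where it was at the start of the episode below 0.03 m and angle between each of sponge_jar, bottle_a, bottle_b, bottle_c's own z axis and vertical below 0.1 rad); the robot touches nothing.
It fails at once if the fallen cup was picked up off the table (base centre above 60 mm) (height (world z) of fallen_cup above 0.06 m).
It fails at once if the jar or a bottle was knocked over or pushed more than 30 mm (distance of any of sponge_jar, bottle_a, bottle_b, bottle_c from where it was at the start of the episode above 0.03 m or angle between any of sponge_jar, bottle_a, bottle_b, bottle_c's own z axis and vertical above 0.35 rad).
It also fails if it takes over 72 s, if anything falls off the work surface, if the arm or the gripper's body presses on something with over 40 N, if the wrist force passes 120 N, or if a joint passes its speed limit or range.

## Working session

There is one attempt and no reset: what is moved stays moved. The work goes in short steps, Python scripts to look and compute and a tool call to move; the robot and the scene stay as the last step left them, time stands still between calls to the robot, and variables do not carry over. Pictures are saved under pics/ and viewed, at most 10 in all, crops included, and the job is handed in when it is done.

Besides the shell and the picture viewer there is one more tool, called after ">>>" as name(argument=value, ...), one argument or row to a line, values as JSON. carry_out: Moves the arm, as the interface text tells. Its arguments: {"type":"object","properties":{"plan":{"type":"array"},"fingers":{"type":"number"}},"required":["plan"]}

```bash
mkdir -p pics; ls; cat > h.py <<'E'
import numpy as np, cv2
from cell import arm, imaging
def proj(c,P):
    P=np.atleast_2d(P).astype(float); T=np.linalg.inv(c['pose']); q=P@T[:3,:3].T+T[:3,3]
    s=np.c_[q[:,0]/-q[:,2], -q[:,1]/-q[:,2]]; r2=(s**2).sum(1,keepdims=True)
    s=s*(1+c['k1']*r2); return s@c['mtx'][:2,:2].T+c['mtx'][:2,2]
def ray(c,uv):
    d=np.array([c['k1'],0,0,0.]); s=cv2.undistortPoints(np.array(uv,float).reshape(-1,1,2),c['mtx'],d).reshape(-1,2)
    D=np.c_[s[:,0],-s[:,1],-np.ones(len(s))]@c['pose'][:3,:3].T
    return c['pose'][:3,3],D
def atz(c,uv,z):
    o,D=ray(c,uv); return o+D*((z-o[2])/D[:,2])[:,None]
def save(c,n,crop=None,s=1):
    im=c['img'][:,:,::-1]
    if crop: a,b,w,h=crop; im=im[b:b+h,a:a+w]
    cv2.imwrite('pics/'+n,cv2.resize(im,None,fx=s,fy=s,interpolation=cv2.INTER_CUBIC))
E
python3 - <<'E'
from h import *
for n in('side','top'):
    c=imaging.camera(n); save(c,n+'0.png',s=1.5); print(n,c['k1'],c['mtx'].round(1).tolist(),c['pose'].round(3).tolist())
    np.savez(n+'0.npz',**c)
o=arm.get_obs(); print(o['position'],o['orientation'].round(3) if hasattr(o['orientation'],'round') else o['orientation'],o['clock'])
E
```

```text
pics
side -0.08420838815626912 [[419.2, 0.0, 257.8], [0.0, 419.2, 204.4], [0.0, 0.0, 1.0]] [[-0.956, 0.207, -0.208, 0.399], [-0.293, -0.711, 0.639, 0.606], [-0.016, 0.672, 0.74, 0.716], [0.0, 0.0, 0.0, 1.0]]
top 0.03933012523981246 [[381.7, 0.0, 251.0], [0.0, 381.7, 192.7], [0.0, 0.0, 1.0]] [[0.017, 0.986, -0.168, 0.483], [-1.0, 0.017, 0.002, 0.022], [0.005, 0.168, 0.986, 0.819], [0.0, 0.0, 0.0, 1.0]]
[ 0.26768946 -0.56443253  0.23842637] [[ 0.904  0.428 -0.   ]
 [ 0.428 -0.904  0.001]
 [ 0.    -0.001 -1.   ]] 0.1
```

View pics/side0.png

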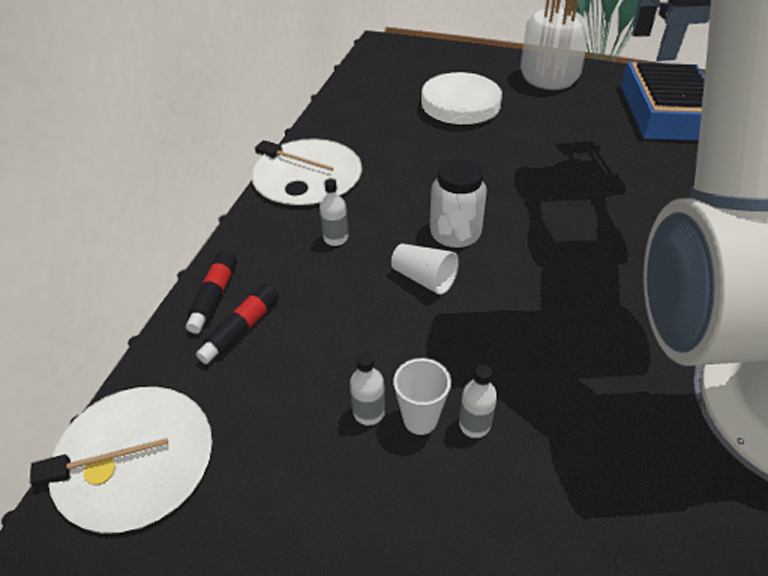

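View pics/top0.png

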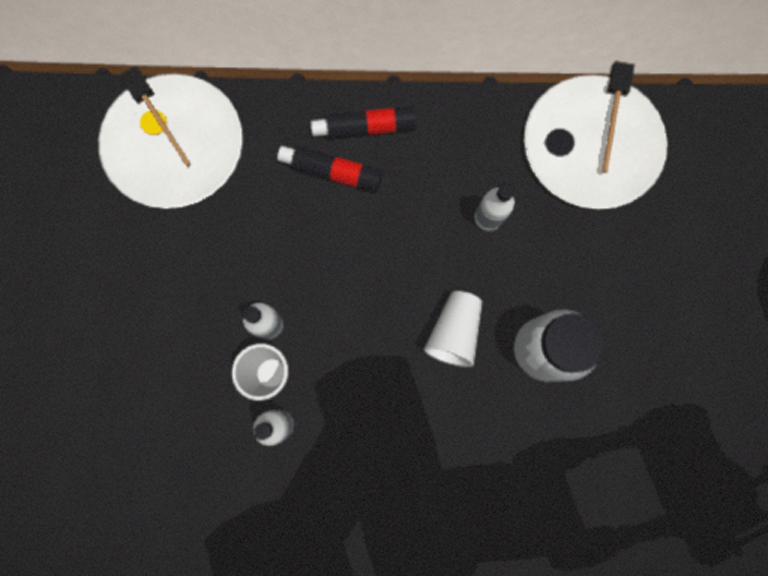

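Side view shows the fallen cup at about (425,268), jar (458,205) and bottle_c (334,215). The standing cup is at (421,395), between bottles (367,390) and (478,403). In the top view the fallen cup's base is at (466,293), its mouth at (450,358), and the standing cup's rim at (260,372).

```bash
cat > fit.py <<'E'
from h import *
from scipy.optimize import minimize
t=np.linspace(0,2*np.pi,40,endpoint=False)
def frame(z):
    z=np.array(z)/np.linalg.norm(z); a=np.cross(z,[0.3,0.5,0.1] if abs(z[2])<.9 else [1,0,0]); a/=np.linalg.norm(a); return a,np.cross(z,a),z
def solid(o,z,prof):
    a,b,z=frame(z); return np.vstack([o+z*h+r*(np.cos(t)[:,None]*a+np.sin(t)[:,None]*b) for h,r in prof])
CUP=[(0,.022),(.09,.035)]
def mask(c,seed,thr=70,pre=None):
    g=c['img'].min(2); m=(g>thr).astype(np.uint8)
    n,l=cv2.connectedComponents(m,connectivity=4); k=l[int(seed[1]),int(seed[0])]; return (l==k).astype(np.uint8)
def hullmask(c,P,S=4):
    m=np.zeros((384*S,512*S),np.uint8); h=cv2.convexHull((proj(c,P)*S+(S-1)/2).astype(np.float32)); cv2.fillConvexPoly(m,h.round().astype(np.int32),1)
    return cv2.resize(m.astype(np.float32),(512,384),interpolation=cv2.INTER_AREA)
def fit(views,model,x0,step):
    def f(x):
        s=0
        for c,m in views:
            h=hullmask(c,model(x)); s+=np.abs(h-m).sum()/m.sum()
        return s
    r=minimize(f,x0,method='Nelder-Mead',options=dict(initial_simplex=np.vstack([x0]+[np.array(x0)+np.eye(len(x0))[i]*step[i] for i in range(len(x0))]),xatol=1e-4,fatol=1e-4,maxiter=150)); return r.x,r.fun/len(views)
def lying(x):
    e=np.radians(x[3]) if len(x)>3 else np.radians(7.5); return solid(np.array([x[0],x[1],.022]),[np.cos(x[2])*np.cos(e),np.sin(x[2])*np.cos(e),np.sin(e)],CUP)
def standing(x): return solid(np.array([x[0],x[1],0]),[0,0,1.],CUP)
E
python3 - <<'E'
from fit import *
S,T=[dict(np.load(n+'0.npz')) for n in('side','top')]
b=atz(T,[[466/1.5,297/1.5],[450/1.5,355/1.5]],.03); print(b.round(3))
d=b[1]-b[0]
ms,mt=mask(S,(275,178)),mask(T,(304,215)); print(ms.sum(),mt.sum())
x0=[b[0,0],b[0,1],np.arctan2(d[1],d[0])]
for v in ([(S,ms),(T,mt)],[(S,ms)],[(T,mt)]): print('fallen',*fit(v,lying,x0,[.01,.01,.1]))
r=atz(T,[[260/1.5,372/1.5]],.09)[0]
ms,mt=mask(S,(280,275)),mask(T,(174,247)); print(ms.sum(),mt.sum(),r)
for c,m in((S,ms),(T,mt)): cv2.fillPoly(m,[cv2.convexHull(cv2.findNonZero(m))],1)
for v in ([(S,ms),(T,mt)],[(S,ms)],[(T,mt)]): print('stand',*fit(v,standing,list(r[:2]),[.01,.01]))
# bottle caps (z .12) and jar lid from both views
for n,a,bb,z in(('a',(365,357),(249,313),.12),('b',(484,371),(264,432),.12),('c',(331,184),(504,193),.12),('jar',(460,166),(571,342),.125)):
    print(n,atz(S,[np.array(a)/1.5],z).round(3),atz(T,[np.array(bb)/1.5],z).round(3))
E
```

```text
[[ 0.608 -0.104  0.03 ]
 [ 0.528 -0.082  0.03 ]]
1063 1388
fallen [ 0.60935398 -0.10545214  2.83311068] 0.03821091312174505
fallen [ 0.60881872 -0.10404835  2.83556245] 0.029339134524929446
fallen [ 0.60959426 -0.10547186  2.83798805] 0.0390850144092219
1487 1190 [0.4989288  0.16525902 0.09      ]
stand [0.49976883 0.16718312] 0.06200104009209967
stand [0.49931201 0.16817162] 0.03800786369593709
stand [0.49968929 0.16575435] 0.08099752679307502
a [[0.568 0.176 0.12 ]] [[0.57  0.177 0.12 ]]
b [[0.428 0.156 0.12 ]] [[0.428 0.151 0.12 ]]
c [[ 0.727 -0.133  0.12 ]] [[ 0.729 -0.139  0.12 ]]
jar [[ 0.542 -0.228  0.125]] [[ 0.541 -0.215  0.125]]
```

>>> carry_out(
  plan=[42, -34.9, 0, 0.75, 42, -34.9, 0, 0.75, 42, -34.9, 0, 0.75, 42, -34.9, 0, 0.75, 42, -34.9, 0, 0.75, 42, -34.9, 0, 0.75, 42, -34.9, 0, 0.75, 42, -34.9, 0, 0.75, 42, -34.9, 0, 0.75, 42, -34.9, 0, 0.75],
  fingers=0,
)

```text
clock: 1.1
position: [0.473, -0.1217, 0.2389]
orientation: [[0.953, -0.303, -0.0], [-0.303, -0.953, 0.0], [-0.0, 0.0, -1.0]]
force: [2.0, -1.4, 0.3]
finger_gap: 0.0138
finger_force: 0.0
```

>>> carry_out(
  plan=[0, 0, 0, 0, 0, 0, 0, 0],
)

```text
clock: 1.3
position: [0.4728, -0.1227, 0.2387]
orientation: [[0.954, -0.3, -0.001], [-0.3, -0.954, -0.0], [-0.001, 0.0, -1.0]]
force: [0.0, -0.3, 0.5]
finger_gap: 0.0008
finger_force: 0.0
```

>>> carry_out(
  plan=[0.8, -6, 0, 0, 0.8, -6, 0, 0, 0.8, -6, 4, 0, 0.8, -6, 8, 0, 0.8, -6, 12, 0, 0.8, -6, 14, 0, 0.8, -6, 15, 0, 0.8, -6, 15, 0],
)

```text
clock: 2.1
position: [0.4978, -0.0698, 0.0882]
orientation: [[0.953, -0.304, -0.002], [-0.304, -0.953, 0.0], [-0.002, 0.0, -1.0]]
force: [0.0, 0.3, 0.2]
finger_gap: 0.0009
finger_force: 0.0
```

```bash
python3 - <<'E'
from h import *
c=imaging.camera('side'); save(c,'s1.png',(200,80,220,160),3)
E
```

```text
(no output)
```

View pics/s1.png

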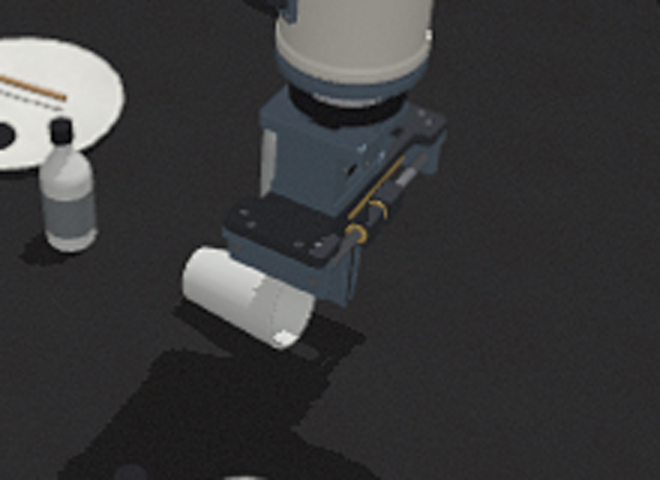

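Finger stands in front of the mouth (rim at about (300,305) in the crop), clear of everything. Now push the upper rim back and up.

>>> carry_out(
  plan=[0, 0, 1.0, 0, 0, 0, 1.7, 0, 0.5, 0, 1.7, 0, 1.0, 0, 1.7, 0, 1.4, 0, 1.7, 0, 1.6, 0, 1.6, 0, 1.8, 0, 1.4, 0, 2.1, 0, 1.1, 0, 2.4, 0, 0.8, 0, 2.7, 0, 0.4, 0],
)

```text
clock: 3.15
position: [0.5244, -0.0772, 0.0853]
orientation: [[0.953, -0.302, 0.0], [-0.302, -0.953, 0.0], [0.0, -0.0, -1.0]]
force: [-0.7, -0.3, -0.4]
finger_gap: 0.0006
finger_force: 0.1
```

```bash
python3 - <<'E'
from h import *
c=imaging.camera('side'); save(c,'s2.png',(200,80,220,160),3)
E
```

```text
(no output)
```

View pics/s2.png

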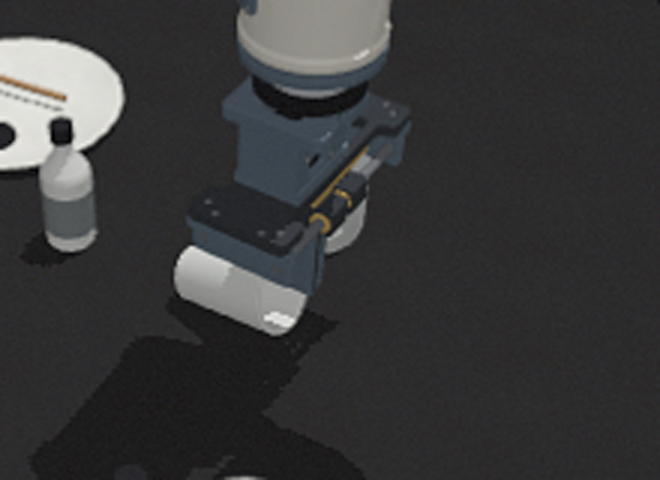

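The cup moved back slightly and its mouth is lifting: the lower rim went from about (280,345) to (275,330). Continuing along the arc.

>>> carry_out(
  plan=[0.4, 0, -0.5, 0, 0.8, 0, -1.0, 0, 1.2, 0, -1.4, 0, 1.6, 0, -1.7, 0, 2.0, 0, -2.0, 0, 2.5, 0, -2.3, 0, 3.0, 0, -2.6, 0],
)

```text
clock: 3.9
position: [0.5531, -0.0863, 0.1111]
orientation: [[0.953, -0.302, -0.0], [-0.302, -0.953, 0.0], [-0.0, -0.0, -1.0]]
force: [-0.1, -0.7, -0.1]
finger_gap: 0.0009
finger_force: 0.1
```

```bash
python3 - <<'E'
from h import *
c=imaging.camera('side'); save(c,'s3.png',(200,80,220,160),3)
E
```

```text
(no output)
```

View pics/s3.png

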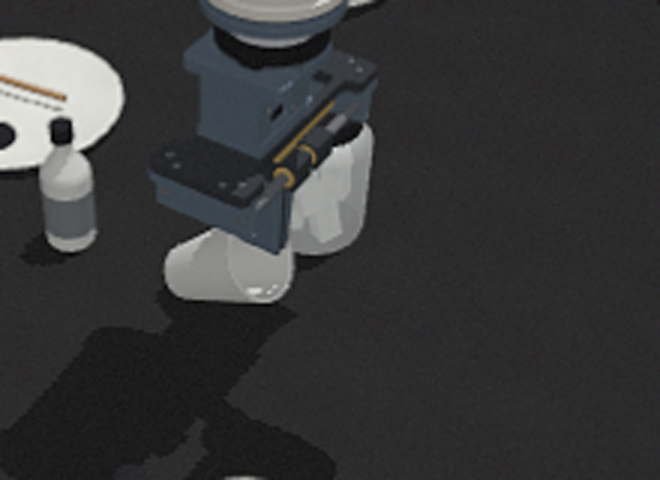

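Cup is tilted about 35–40°, base on the table at (170,270), finger inside the mouth. Continue over the balance point.

>>> carry_out(
  plan=[0.6, 0, 0.2, 0, 1.2, 0, 0.1, 0, 1.8, 0, 0, 0, 2.4, 0, -0.2, 0, 3.0, 0, -0.3, 0, 3.6, 0, -0.4, 0, 4.2, 0, -0.4, 0, 4.7, 0, -0.4, 0, 5.2, 0, -0.4, 0, 5.6, 0, -0.3, 0],
)

```text
clock: 4.95
position: [0.6068, -0.1034, 0.1146]
orientation: [[0.953, -0.302, 0.001], [-0.302, -0.953, -0.0], [0.001, 0.0, -1.0]]
force: [-7.2, -1.1, 32.5]
finger_gap: 0.0009
finger_force: 16.4
```

```bash
python3 - <<'E'
from h import *
c=imaging.camera('side'); save(c,'s4.png',(200,80,220,160),3)
E
```

```text
(no output)
```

View pics/s4.png

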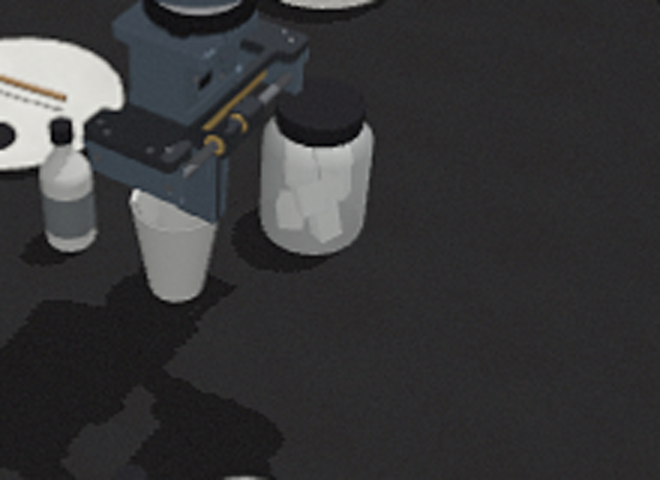

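The cup is nearly upright, the fingertips pressing on its near rim at about (205,222). Raise straight off.

>>> carry_out(
  plan=[0, 0, -0.5, 0, 0, 0, -1.5, 0, 0, 0, -4, 0, 0, 0, -8, 0, 0, 0, -12, 0, 0, 0, -12, 0],
  fingers=0,
)

```text
clock: 5.6
position: [0.6085, -0.1037, 0.2399]
orientation: [[0.953, -0.302, 0.008], [-0.302, -0.953, -0.002], [0.009, -0.0, -1.0]]
force: [0.7, 0.6, -0.2]
finger_gap: 0.0007
finger_force: 0.0
```

```bash
python3 - <<'E'
from fit import *
c=imaging.camera('side'); np.savez('side1.npz',**c); t=imaging.camera('top'); np.savez('top1.npz',**t)
p=proj(c,[.635,-.113,.03])[0]; m=mask(c,p); cv2.fillPoly(m,[cv2.convexHull(cv2.findNonZero(m))],1); print(p,m.sum())
print(fit([(c,m)],standing,[.635,-.113],[.01,.01]))
save(c,'s5.png',(150,60,240,180),3)
E
```

```text
[256.26564114 163.88934694] 1058
(array([ 0.6288468, -0.1098889]), np.float64(0.04773156899810964))
```

View pics/s5.png

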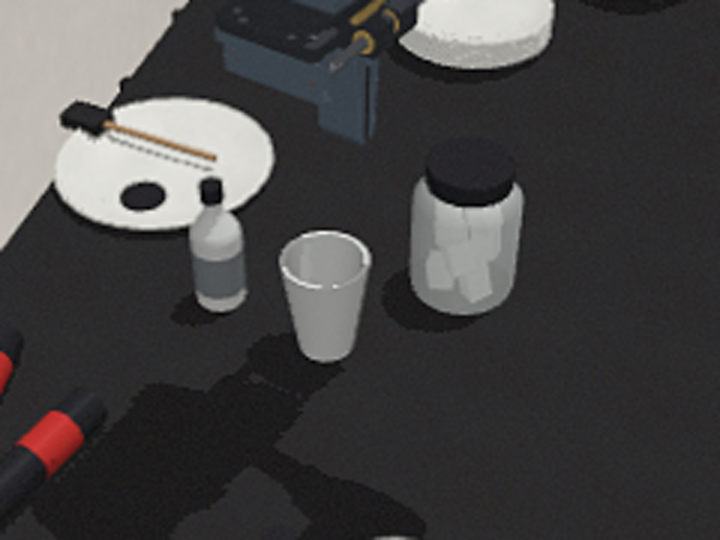

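Cup stands at (0.629, -0.110), crop (325,295); bottle_c and jar are undisturbed. Now go over the standing cup.

>>> carry_out(
  plan=[-18.6, -22.5, 0, -0.468, -18.6, -22.5, 0, -0.468, -18.6, -22.5, 0, -0.468, -18.6, -22.5, 0, -0.468, -18.6, -22.5, 0, -0.468, -18.6, -22.5, 0, -0.468, -18.6, -22.5, 0, -0.468, -18.6, -22.5, 0, -0.468, -18.6, -22.5, 0, -0.468, -18.6, -22.5, 0, -0.468],
  fingers=9.1,
)

```text
clock: 6.7
position: [0.4972, 0.1665, 0.2336]
orientation: [[0.987, 0.159, -0.001], [0.159, -0.987, -0.0], [-0.001, 0.0, -1.0]]
force: [0.0, -0.1, 0.5]
finger_gap: 0.0778
finger_force: 0.0
```

```bash
python3 - <<'E'
from h import *
o=arm.get_obs(); p=np.array(o['position']);R=np.array(o['orientation']); print(p,R.round(3),o['finger_gap'])
d=R.T@(np.array([.4997,.167,.091])-p); print(d*100)
# top view direct re-measure of bottles/cup: fit second cup from the new image
c=dict(np.load('side1.npz'))
from fit import *
q=proj(c,[.5,.167,.03])[0]; m=mask(c,q); cv2.fillPoly(m,[cv2.convexHull(cv2.findNonZero(m))],1); print(m.sum(),fit([(c,m)],standing,[.505,.16],[.01,.01]))
t=dict(np.load('top1.npz')); q=proj(t,[.617,-.108,.06])[0]; m=mask(t,q); print(m.sum(),fit([(t,m)],standing,[.63,-.11],[.01,.01]))
E
```

```text
[0.49724032 0.16652906 0.23359569] [[ 0.987  0.159 -0.001]
 [ 0.159 -0.987 -0.   ]
 [-0.001  0.    -1.   ]] 0.07777405581483252
[ 2.58068600e-01 -9.52391710e-03  1.42594293e+01]
1493 (array([0.49922911, 0.16844128]), np.float64(0.027796383121232417))
65465 (array([ 0.97853516, -0.25648926]), np.float64(0.979632246238448))
```

>>> carry_out(
  plan=[0.2, -0.1, 0, 0, 0.2, -0.1, 3, 0, 0.2, -0.1, 6, 0, 0.2, -0.1, 8, 0, 0.2, -0.1, 10, 0, 0.2, -0.1, 11.5, 0, 0.2, -0.1, 13, 0, 0.2, -0.1, 14.2, 0, 0.2, -0.1, 14.2, 0],
  fingers=9.1,
)

```text
clock: 7.6
position: [0.4982, 0.1684, 0.0906]
orientation: [[0.987, 0.159, -0.002], [0.159, -0.987, -0.0], [-0.002, 0.0, -1.0]]
force: [0.2, 0.8, -0.2]
finger_gap: 0.0909
finger_force: 0.0
```

>>> carry_out(
  plan=[0, 0, 0, 0, 0, 0, 0, 0, 0, 0, 0, 0, 0, 0, 0, 0, 0, 0, 0, 0, 0, 0, 0, 0],
  fingers=0,
)

```text
clock: 8.2
position: [0.4991, 0.1689, 0.0925]
orientation: [[0.987, 0.16, 0.001], [0.16, -0.987, 0.0], [0.001, 0.0, -1.0]]
force: [0.1, -1.8, 6.8]
finger_gap: 0.0674
finger_force: 30.0
```

>>> carry_out(
  plan=[0, 0, -0.5, 0, 0, 0, -1.5, 0, 0, 0, -3, 0, 0, 0, -5, 0, 0, 0, -8, 0, 0, 0, -11, 0, 0, 0, -13, 0, 0, 0, -15, 0, 0, 0, -15, 0],
  fingers=0,
)

```text
clock: 9.1
position: [0.4997, 0.1692, 0.245]
orientation: [[0.987, 0.16, 0.005], [0.16, -0.987, 0.001], [0.005, -0.0, -1.0]]
force: [-0.1, -0.5, -1.2]
finger_gap: 0.068
finger_force: 30.0
```

```bash
python3 - <<'E'
from h import *
c=imaging.camera('side'); save(c,'s6.png',s=1.5)
o=arm.get_obs(); print(o['position'],o['force'])
E
```

```text
[0.49912149 0.16900302 0.24339614] [-0.14363965  0.46944241 -1.24238181]
```

View pics/s6.png

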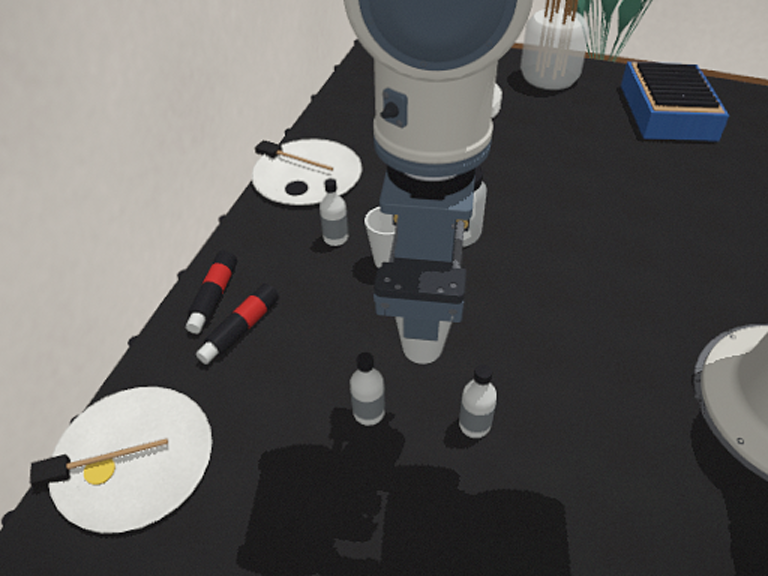

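The cup (base at about (422,355)) is lifted clear and hangs straight; bottles unmoved. Carry it above the other cup.

>>> carry_out(
  plan=[1, 3, 0, 0, 2, 7, 0, 0, 3.2, 11, 0, 0, 4.4, 15, 0, 0, 5.5, 19, 0, 0, 6.5, 23, 0, 0, 7.5, 26.5, 0, 0, 8.1, 28.8, 0, 0, 8.3, 29.6, 0, 0, 8.3, 29.6, 0, 0],
)

```text
clock: 10.15
position: [0.6277, -0.1105, 0.2409]
orientation: [[0.987, 0.159, -0.001], [0.159, -0.987, 0.0], [-0.001, -0.001, -1.0]]
force: [-1.3, 0.2, -1.0]
finger_gap: 0.0675
finger_force: 30.0
```

```bash
python3 - <<'E'
from fit import *
c=imaging.camera('side'); save(c,'s7.png',(150,40,240,180),3)
o=arm.get_obs(); p=np.array(o['position']); print(p,o['force'],o['orientation'])
q=proj(c,[[.629,-.110,.03],[p[0],p[1],p[2]-.0925]]);print(q, (q-[150,40])*3)
E
```

```text
[ 0.62741886 -0.10950135  0.24117426] [-0.00948073  0.45853114 -1.06143152] [[ 9.87153515e-01  1.59768092e-01 -1.44707403e-03]
 [ 1.59769227e-01 -9.87154140e-01  7.05445099e-04]
 [-1.31577751e-03 -9.27580510e-04 -9.99998704e-01]]
[[258.26769774 165.15592205]
 [258.07983893 125.75923772]] [[324.80309322 375.46776616]
 [324.2395168  257.27771317]]
```

View pics/s7.png

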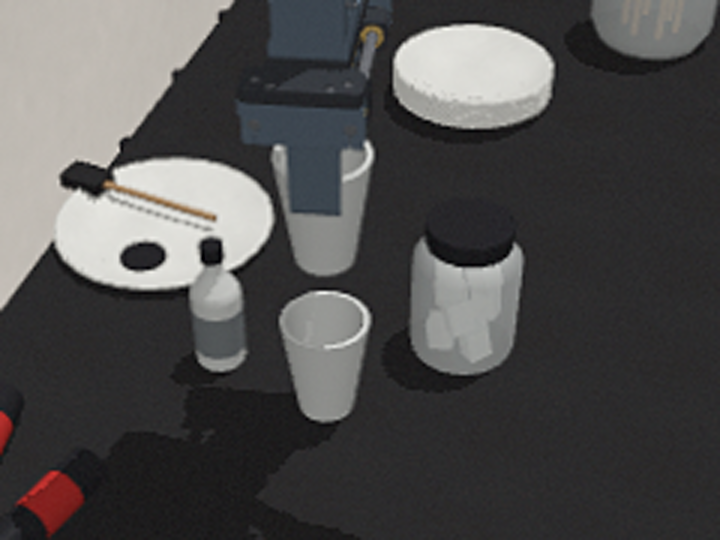

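Held cup's base (325,262) is right over the lower cup's mouth (325,320). Lower.

>>> carry_out(
  plan=[0.1, 0, 2, 0, 0.1, 0, 4, 0, 0.1, 0, 6, 0, 0.1, 0, 7.5, 0, 0.1, 0, 8.5, 0, 0.1, 0, 9.2, 0, 0.1, 0, 9.8, 0, 0.1, 0, 10.2, 0, 0.1, 0, 10.5, 0, 0.1, 0, 10.5, 0],
)

```text
clock: 11.2
position: [0.6289, -0.1099, 0.1368]
orientation: [[0.987, 0.16, -0.0], [0.16, -0.987, 0.0], [-0.0, -0.0, -1.0]]
force: [-0.8, 0.2, 0.4]
finger_gap: 0.0675
finger_force: 30.0
```

>>> carry_out(
  plan=[0, 0, 0.2, 0, 0, 0, 0.4, 0, 0, 0, 0.5, 0, 0, 0, 0.5, 0],
)

```text
clock: 11.6
position: [0.629, -0.1099, 0.1318]
orientation: [[0.987, 0.16, -0.0], [0.16, -0.987, 0.0], [-0.0, -0.0, -1.0]]
force: [0.4, -0.3, -0.8]
finger_gap: 0.0671
finger_force: 30.0
```

>>> carry_out(
  plan=[0, 0, 0.1, 0, 0, 0, 0.2, 0, 0, 0, 0.2, 0],
)

```text
clock: 11.9
position: [0.6293, -0.11, 0.1303]
orientation: [[0.987, 0.16, 0.001], [0.16, -0.987, -0.0], [0.001, 0.0, -1.0]]
force: [0.1, 0.3, 3.6]
finger_gap: 0.0675
finger_force: 30.0
```

Contact (3.6 N up): seated. Release, then raise.

>>> carry_out(
  plan=[0, 0, 0, 0, 0, 0, 0, 0, 0, 0, 0, 0, 0, 0, 0, 0, 0, 0, 0, 0, 0, 0, 0, 0, 0, 0, 0, 0],
  fingers=9.1,
)

```text
clock: 12.6
position: [0.629, -0.1099, 0.1299]
orientation: [[0.987, 0.16, -0.0], [0.16, -0.987, 0.0], [-0.0, -0.0, -1.0]]
force: [-0.1, -0.3, 0.2]
finger_gap: 0.091
finger_force: 0.0
```

>>> carry_out(
  plan=[0, 0, -0.5, 0, 0, 0, -1.5, 0, 0, 0, -3, 0, 0, 0, -6, 0, 0, 0, -10, 0, 0, 0, -14, 0, 0, 0, -14, 0, 0, 0, -14, 0],
)

```text
clock: 13.4
position: [0.6294, -0.11, 0.2716]
orientation: [[0.987, 0.16, 0.003], [0.16, -0.987, -0.001], [0.002, 0.001, -1.0]]
force: [-0.2, 0.1, -1.3]
finger_gap: 0.0911
finger_force: 0.0
```

```bash
python3 - <<'E'
from fit import *
c=imaging.camera('side'); save(c,'s8.png',(150,40,240,180),3)
ST=[(0,.022),(.09,.035),(.13,.035)]
p=proj(c,[.629,-.11,.04])[0]; m=mask(c,p); cv2.fillPoly(m,[cv2.convexHull(cv2.findNonZero(m))],1)
print(m.sum(),fit([(c,m)],lambda x: solid(np.array([x[0],x[1],0]),[0,0,1.],[(0,.022),(.09,.035),(.09+x[2],.035)]),[.629,-.11,.04],[.005,.005,.01]))
print(arm.get_obs()['finger_gap'],arm.get_obs()['force'])
E
```

```text
1479 (array([ 0.62861307, -0.10871147,  0.04034197]), np.float64(0.040229885057471264))
0.09132694426024061 [-0.27959356  0.70309481 -0.58632239]
```

View pics/s8.png

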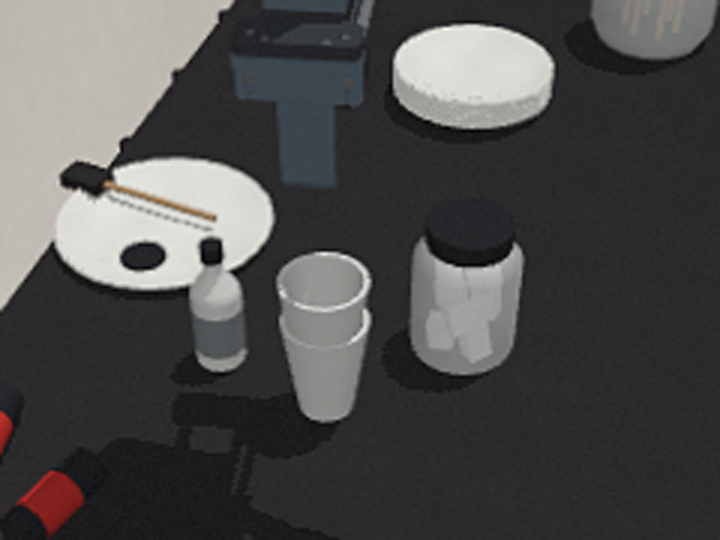

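The picture shows one straight stack (upper rim (324,283), lower rim (325,325)), the upper cup 40 mm above the lower one, with jar and bottle_c in place.

```bash
python3 -c "
from cell import arm
print(arm.hand_in())"
```

```text
the job is handed in; nothing more can be done
None
```

I tipped the fallen cup upright about 20 mm from where it lay and nested the other cup in it. The last image showed one straight stack with the bases about 40 mm apart, and no sign that the jar or bottles had moved. The job is handed in, but `arm.hand_in()` returned no verdict.

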